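Balance the loaded rotisserie spit by feel

TASK

The rotisserie spit with the roast on it must be balanced before it goes over the fire. Lift the locking pin straight up out of its bore, park it hanging by its flange in the open notch of the same bracket and let it go; then take the wooden crank handle and turn the spit by it through at least one full turn, all in one direction, to feel which side of the roast is the heavy one (the bushes are too stiff for it to swing down by itself, and nothing shows outside). Finish still gripping the crank handle, holding the spit still with the heavy side of the roast straight down, so that I can clamp the counterweight on top; leave the counterweight and the two spice jars where they lie.

Things in the scene. Friction and masses are not known exactly. Their poses are not given: they have to be found in the camera images.
- stand: Steel rotisserie stand, fixed, turned a little about z. Origin: centre of its underside on the worktop; z up, x away from the robot, y along the spit (y+: robot's left, pin end; y-: crank end). Drip tray 150 x 270 x 18 mm (x, y, z); upright plates at y = -110 and +110 mm, 153 and 162 mm high. In the middle of the spit a tied roast, 94 mm thick, 144 mm long.
- bore (a point): Mouth of the pin's bore, 9.4 mm wide, vertical; at x 0, y 134, z 162 mm in the stand's frame. It goes through a flat steel bracket (44 mm wide in x, 8 mm thick, upper face z = 162 mm) that runs outward from the left upright, y = 108 to 208 mm. Below it is the spit's lock collar, into whose radial hole the pin reaches.
- notch (a point): Where the parked pin's axis belongs, on the bracket's upper face: x -1, y 184, z 162 mm in the stand's frame. The notch is a slot 11 mm wide (in y) through the bracket, open at its front edge (x = -22 mm, robot's side), closed at x = +5 mm, free below. The pin can be lowered in from above or brought in from the front.
- lock_pin: Loose steel pin, 60 g, upright in the bore at the start. Origin: middle of the underside of its flange (on the bracket's upper face); z up along the pin. Shank 8 mm thick, 30 mm long below the flange, tapered tip; flange 24 mm wide, 4 mm thick; knurled grip 16 mm thick, 4 to 30 mm above the origin. Raised over 31 mm it is clear of the bracket.
- spit (a joint): Angle of the spit (rad): 0 at the start, crank straight up, blocked by the pin. Grows as the top moves to the stand's x+ (away from the robot), counts on without end. Stays where left: steady friction 0.37 N m, plus or minus up to 0.32 N m from the heavy side (1 to 14 N at the handle), hardest to turn while the heavy side rises through axis level, lightest while it sinks through it.
- spit_axis (a point): Point on the spit's axis of rotation level with the middle of the crank handle: x 0, y -195, z 125 mm in the stand's frame. The axis runs along the stand's y. The direction of the roast's heavy side relative to the crank differs every time and cannot be seen; the crank itself is practically balanced.
- crank_grip (a point): Middle of the wooden crank handle, on its axis: a sleeve 18 mm thick, 87 mm long, spinning freely on a rod parallel to the spit, 50 mm from its axis, 52 mm outside the crank arm. At spit angle q it is at x = 50 sin q, y = -195, z = 125 + 50 cos q mm in the stand's frame. A gripper pointing down and closing along the stand's x can hold it all the way round.
- counterweight: Counterweight of the spit, loose on the worktop on the robot's side of the stand: a steel rod, 113 mm over all, with a disc 42 mm wide at one end and a clamp block at the other, 42 mm high, 350 g. Origin: on the worktop under the rod. Leave alone.
- pepper_jar: Spice jar with a black lid, 41 mm wide, 105 mm tall, standing loose on the worktop on the right, between the crank and the hob. Origin: centre of its underside. Leave alone.
- salt_jar: The second spice jar, same shape and size, near the first. Origin: centre of its underside. Leave alone.

How it is judged:
On the way, in this order (a step that is already met when the one before it is completed fails the run):
1. the pin is out of the bore, hanging by its flange in the notch, and let go (horizontal distance between lock_pin and notch below 0.01 m and z of lock_pin in the frame of notch between -0.0025 and 0.0025 m and angle between lock_pin's own z axis and vertical below 0.12 rad and contact force between the fingers and lock_pin below 0.2 N), for 0.3 s.
2. the spit has been turned by its crank handle through a full turn in one direction ((value of joint spit above 5.8 rad or value of joint spit below -5.8 rad) and contact force between the fingers and crank_handle above 0.5 N), for 0.05 s.
At the end, for the whole second after the job is handed in: Heavy side straight down within 0.3 rad (its bone, bone_c0, lies hidden 30 mm off the axis); spit still; fingers grip the crank handle (over 1.5 N); pin hangs upright and untouched in the notch, flange on the bracket (2.5 mm), axis within 10 mm of the notch point (all of step 1 and x of bone_c0 in the frame of stand between -0.0089 and 0.0089 m and z of bone_c0 in the frame of stand below 0.125 m and velocity of joint spit between -0.1 and 0.1 rad/s and contact force between the fingers and crank_handle above 1.5 N); the arm keeps its last pose, push and grip.
It fails at once if the counterweight is pushed away (more than 30 mm) (distance of counterweight from where it was at the start of the episode above 0.03 m).
It fails at once if the pepper jar is pushed away (more than 30 mm) (distance of pepper_jar from where it was at the start of the episode above 0.03 m).
It fails at once if the salt jar is pushed away (more than 30 mm) (distance of salt_jar from where it was at the start of the episode above 0.03 m).
It also fails if it takes over 72 s, if anything falls off the work surface, if the arm or the gripper's body presses on something with over 40 N, if the wrist force passes 120 N, or if a joint passes its speed limit or range.

ROBOT

A 6-joint arm with a two-finger parallel gripper is mounted at the origin on a cart in front of the work surface, level with it; the furniture and walls round the work are solid. World frame = base frame: x ahead of the robot, y to its left, z up, the work surface at z = 0. Lengths are in m, angles in rad, forces in N, time in s.
With the tool pointing down it reaches from about 0.375 to 0.925 m from the base axis. Payload 5.7 kg.
Tool frame: the origin (TCP) lies midway between the tips of the shut fingers; the grasp point (between the pads) lies 19 mm behind it; z points along the fingers, y is the line along which they close (so a half turn about z gives the same grasp; the last joint's range is limited). The gripper opens to 88 mm and grips with 3 to 60 N. Pads are 20 mm wide; open, the fingers measure 115 mm over their backs; the gripper's body (75 mm by 178 mm) begins 61 mm behind the grasp point.
Start: joints at [-1.302, 0.359, 1.51, -0, 1.272, -0.115], TCP at [0.225, -0.556, 0.223] pointing down, gripper open.
Joint ranges: [-2.97, 2.97], [-1.01, 2.36], [0.21, 2.38], [-0.96, 4.11], [0.2, 2.71], [-2.98, 2.98]. Speed limits (rad/s): [2.39, 2.39, 3.14, 3.14, 3.14, 3.14].

INTERFACE

Orientations are given as a unit quaternion [x, y, z, w].
In Python, from bench import move_ptp, servo_line, goto_joints, move_gripper, sleep, inverse_kinematics, capture, PlanningError, close_job, spot_in, silhouettes, current_clock, current_joint_pos, current_qvel, current_joint_torque, current_position, current_orientation, current_force, current_torque, current_finger_gap, current_grip_force gives the robot as it stands. Calls block until the motion is done:
- move_ptp(position, orientation): joint-space move of the TCP to a pose.
- servo_line(position, orientation=None, rate=0.15, contact_N=None): straight line of the TCP; orientation=None keeps the orientation; rate is the mean speed in m/s. With contact_N (N) it stops when the force on the tool has changed by that much, and returns True; else False.
- goto_joints(angles): joint-space move.
- move_gripper(opening): finger opening in m; the grip force is fixed at half the most; returns when the fingers have stopped.
- sleep(seconds).
- inverse_kinematics(position, orientation): joint angles nearest the present ones, or None.
- capture(name): name is "scene" or "top" or "wrist"; returns a dict with "image" (384x512x3 uint8, blue, green, red), "range_z" (384x512 float32, m along the optical axis (not along the pixel's ray), 0 where there is no reading), "intrinsics" (3x3 intrinsics, pixels), "R" (3x3) and "t" (3): a world point X has camera coordinates R X + t. Camera axes: x right, y down, z forward; pixel columns grow to the right and rows downward; lengths in m; the calibration is good to about 2 mm. A picture is of the moment at which its call begins.
A pose or a line that the arm cannot do raises PlanningError and nothing moves.
- close_job(): hands the job in; it is judged then, once.
Trained networks look in the newest picture that a camera, given by its name, has taken for a name from the list of things; names that differ only in an ending like _2 or _b are one class to them, and where a whole thing is asked for, a point or a joint stands for the part that bears it (a point fixed in the world has none). Each returns a list of dicts, best first, with "conf" (0 to 1); they miss things now and then, are a little off and sometimes report something else, mostly with a low value. They report only what shows in the picture. A call takes as long as a camera call.
- spot_in(camera, query): "xy" ([column, row] in pixels, amid what is visible of it).
- silhouettes(camera, query): "region" (384x512 bool, what is visible of it) and "xy" ([column, row] in pixels, amid what is visible of it).
Readings, each from a call of its own:
- current_clock(): time.
- current_joint_pos(): joint angles.
- current_qvel(): joint speeds.
- current_joint_torque(): joint torques, N m.
- current_position(): TCP position.
- current_orientation(): TCP orientation.
- current_force(): force on the tool from outside, world axes, zero at the start.
- current_torque(): the same for the moment, N m.
- current_finger_gap(): finger opening in m.
- current_grip_force(): force on a finger pad.
Only numpy, scipy, OpenCV 4.12 (cv2) and the standard library are available. Lean on these libraries where they do the work, as an engineer would, in place of code of your own. Each camera call takes 0.05 s, during which the arm holds its last target. There are 200 camera calls.

## Working session

There is one attempt and no reset: what is moved stays moved. The work goes in short steps, each a Python script; the robot and the scene stay as the last script left them, time stands still between calls to the robot, and variables do not carry over. Pictures are saved under pics/ and viewed, at most 10 in all, crops included, and the job is handed in when it is done.

```bash
mkdir -p pics; ls
cat > h.py <<'E'
import numpy as np, cv2
from bench import *
def world(c,uv,z):
    K=c["intrinsics"]; p=np.linalg.inv(K)@np.array([uv[0],uv[1],1.])*z
    return c["R"].T@(p-c["t"])
def cloud(c,mask=None):
    z=c["range_z"]; m=z>0
    if mask is not None: m=m&mask
    v,u=np.nonzero(m); zz=z[m]; K=c["intrinsics"]
    P=np.stack([(u-K[0,2])/K[0,0]*zz,(v-K[1,2])/K[1,1]*zz,zz])
    return (c["R"].T@(P-np.array(c["t"]).reshape(3,1))).T
E
python3 - <<'E'
from h import *
ims=[]
for n in("scene","top"):
    c=capture(n); ims.append(c["image"]); np.savez(n+".npz",**c)
    print(n,"cam",-c["R"].T@c["t"])
    for q in("stand","lock_pin","crank_grip","counterweight","pepper_jar","salt_jar"):
        for d in silhouettes(n,q)[:2]:
            P=cloud(c,d["region"])
            if len(P): print(q,round(d["conf"],2),np.round(d["xy"]),np.round(np.median(P,0),3),np.round(P.min(0),3),np.round(P.max(0),3))
cv2.imwrite("pics/a.png",cv2.resize(np.hstack(ims),(800,300)))
E
```

```text
pics
scene cam [-0.37310318  0.47016154  0.6651886 ]
stand 0.85 [231. 210.] [0.509 0.061 0.019] [ 0.214 -0.197 -0.002] [0.798 0.235 0.312]
crank_grip 0.54 [233. 214.] [0.509 0.061 0.019] [ 0.213 -0.196 -0.002] [0.798 0.235 0.305]
top cam [ 0.3811332  -0.02629215  1.306397  ]
stand 0.96 [244. 190.] [0.514 0.032 0.126] [ 0.444 -0.215 -0.009] [0.602 0.274 0.196]
lock_pin 0.61 [368. 198.] [ 0.499 -0.286  0.103] [ 0.482 -0.311  0.016] [ 0.521 -0.272  0.111]
crank_grip 0.47 [326. 186.] [ 0.518 -0.17   0.182] [ 0.511 -0.213  0.173] [ 0.527 -0.127  0.19 ]
crank_grip 0.31 [191. 183.] [0.52  0.156 0.186] [0.512 0.15  0.162] [0.53  0.168 0.196]
counterweight 0.72 [306. 258.] [ 0.34  -0.133  0.036] [ 0.301 -0.173 -0.007] [ 0.419 -0.104  0.049]
pepper_jar 0.7 [369. 229.] [ 0.424 -0.28   0.103] [ 0.404 -0.306 -0.002] [ 0.448 -0.268  0.113]
salt_jar 0.66 [365. 198.] [ 0.5   -0.284  0.103] [ 0.482 -0.308  0.007] [ 0.521 -0.272  0.111]
```

View pics/a.png

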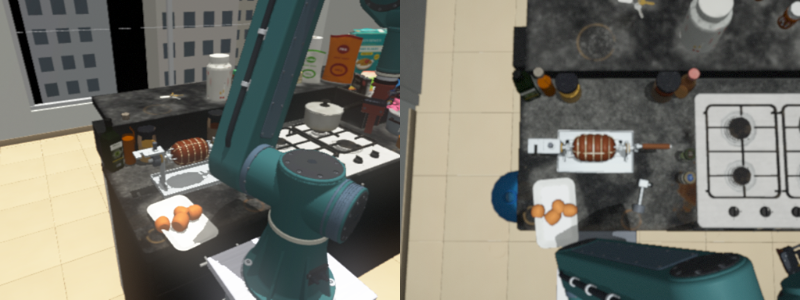

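Run:
```python
from h import *
c=dict(np.load("top.npz")); P=cloud(c)
# stand: bracket z~162
for nm,(y0,y1,z0,z1) in dict(bracket=(0.11,0.3,.157,.167),grip=(-.24,-.1,.17,.195),pin=(0.12,.22,.185,.2)).items():
    Q=P[(P[:,0]>.42)&(P[:,0]<.62)&(P[:,1]>y0)&(P[:,1]<y1)&(P[:,2]>z0)&(P[:,2]<z1)]
    r=cv2.minAreaRect(Q[:,:2].astype(np.float32)*1000)
    print(nm,len(Q),np.round(Q.mean(0),4),Q.min(0),Q.max(0),r)
im=cv2.resize(c["image"][130:250,140:400],None,fx=3,fy=3,interpolation=cv2.INTER_CUBIC)
cv2.imwrite("pics/b.png",im); print(im.shape,c["intrinsics"])
```

```text
bracket 616 [0.5226 0.184  0.162 ] [0.50024573 0.1336045  0.1570884 ] [0.54385658 0.23475246 0.16698265] ((522.0478515625, 184.18338012695312), (101.14614868164062, 43.604461669921875), 89.98389434814453)
grip 291 [ 0.5186 -0.1628  0.1814] [ 0.51104295 -0.21561657  0.17202476] [ 0.52712011 -0.1083714   0.19017222] ((519.2173461914062, -162.025634765625), (107.24304962158203, 15.942234992980957), 89.6174545288086)
pin 32 [0.5208 0.1597 0.1916] [0.51458243 0.15235269 0.18564814] [0.52721999 0.16633232 0.19621888] ((520.4138793945312, 159.7579345703125), (12.618606567382812, 13.89700698852539), 8.437051773071289)
(360, 780, 3) [[465.10461109   0.         262.76419438]
 [  0.         465.10461109 191.22866078]
 [  0.           0.           1.        ]]
```

View pics/b.png

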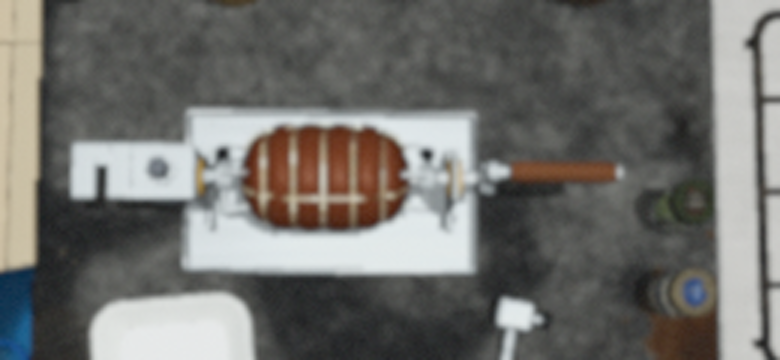

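The pictures show the stand nearly square to the world. In the crop the bracket with pin is at about (155,168), the notch at (100,185) and the crank handle at (565,172). Both jars are at (690,205) and (690,290), and the counterweight is at (515,315). Next I approach the pin and check it with the wrist camera.

```bash
cat >> h.py <<'E'
from scipy.spatial.transform import Rotation as Ro
PSI=-0.008
def ori(s=1,psi=PSI):
    y=s*np.array([np.cos(psi),np.sin(psi),0]); z=np.array([0,0,-1.]); x=np.cross(y,z)
    return Ro.from_matrix(np.stack([x,y,z],1)).as_quat()
E
python3 - <<'E'
from h import *
print(current_clock(), Ro.from_quat(current_orientation()).as_matrix().round(2).tolist())
for s in(1,-1):
    for p in([.5205,.1597,.30],[.5205,.1597,.168],[.519,-.17,.156],[.569,-.17,.106],[.469,-.17,.106],[.519,-.17,.056]):
        j=inverse_kinematics(p,ori(s)); print(s,p,None if j is None else np.round(j,2))
p=np.array(current_position()); p[2]=.36
servo_line(p,rate=.3)
s=min((1,-1),key=lambda s:abs((inverse_kinematics([.5205,.1597,.30],ori(s)) or [9]*6)[5]) if not isinstance(inverse_kinematics([.5205,.1597,.30],ori(s)),np.ndarray) else abs(inverse_kinematics([.5205,.1597,.30],ori(s))[5]))
print("s",s)
move_ptp([.5205,.1597,.32],ori(s))
move_gripper(.05)
c=capture("wrist"); np.savez("w1.npz",**c)
print("cam",-c["R"].T@c["t"],current_clock(),current_force())
for q in("lock_pin","stand"):
    for d in silhouettes("wrist",q)[:2]:
        P=cloud(c,d["region"]); print(q,d["conf"],d["xy"],np.median(P,0) if len(P) else 0)
P=cloud(c); 
for nm,(z0,z1) in dict(bracket=(.158,.1645),pintop=(.187,.197)).items():
    Q=P[(abs(P[:,0]-.52)<.05)&(P[:,1]>.135)&(P[:,1]<.24)&(P[:,2]>z0)&(P[:,2]<z1)]
    if len(Q): print(nm,len(Q),Q.mean(0),Q.min(0),Q.max(0),cv2.minAreaRect(Q[:,:2].astype(np.float32)*1000))
cv2.imwrite("pics/w1.png",c["image"])
E
```

```text
0.7 [[0.93, 0.37, -0.0], [0.37, -0.93, 0.0], [0.0, -0.0, -1.0]]
1 [0.5205, 0.1597, 0.3] [ 0.17  0.22  1.52 -0.    1.41  0.18]
1 [0.5205, 0.1597, 0.168] [ 0.17  0.34  1.7  -0.    1.11  0.18]
1 [0.519, -0.17, 0.156] [-0.44  0.35  1.71 -0.    1.08 -0.44]
1 [0.569, -0.17, 0.106] [-0.41  0.47  1.65 -0.    1.02 -0.4 ]
1 [0.469, -0.17, 0.106] [-0.49  0.36  1.86 -0.    0.92 -0.48]
1 [0.519, -0.17, 0.056] [-0.44  0.49  1.79 -0.    0.86 -0.44]
-1 [0.5205, 0.1597, 0.3] [ 0.17  0.22  1.52 -0.    1.41 -2.96]
-1 [0.5205, 0.1597, 0.168] [ 0.17  0.34  1.7  -0.    1.11 -2.96]
-1 [0.519, -0.17, 0.156] [-0.44  0.35  1.71 -0.    1.08  2.71]
-1 [0.569, -0.17, 0.106] [-0.41  0.47  1.65 -0.    1.02  2.74]
-1 [0.469, -0.17, 0.106] [-0.49  0.36  1.86 -0.    0.92  2.66]
-1 [0.519, -0.17, 0.056] [-0.44  0.49  1.79 -0.    0.86  2.71]
s 1
cam [0.52075976 0.2420217  0.4813954 ] 4.8417 [-0.0043621   0.40011077  0.79205492]
lock_pin 0.66 [255.9, 170.8] [0.52298492 0.1648884  0.1848512 ]
stand 0.92 [255.6, 217.6] [0.52238437 0.08140356 0.14942863]
stand 0.17 [254.6, 258.5] [0.52247065 0.05923369 0.15770213]
bracket 4070 [0.52423598 0.18854663 0.16129427] [0.50137961 0.135012   0.15804148] [0.54563793 0.23431781 0.16448728] ((523.4817504882812, 184.5712127685547), (99.19123077392578, 44.032413482666016), 89.59950256347656)
pintop 259 [0.52322668 0.16188058 0.19093198] [0.51578098 0.15377265 0.18712782] [0.53094421 0.16884014 0.1930894 ] ((523.36083984375, 161.30662536621094), (15.163578987121582, 15.06649398803711), 0.02999064512550831)
```

View pics/w1.png

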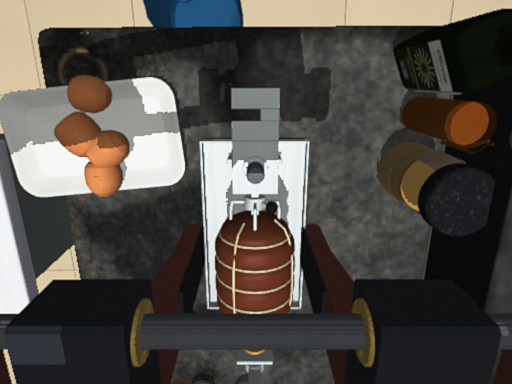

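The wrist view shows the pin top at about (255,170) and the notch near (245,115), open towards the robot (left in the image). The two cameras agree within 3 mm, so I go down and grasp.

Run:
```python
from h import *
f0=np.array(current_force())
print(servo_line([.5225,.161,.21],ori(1),rate=.15))
print(servo_line([.5225,.161,.1695],rate=.05,contact_N=6), current_position())
f1=np.array(current_force())
move_gripper(0.0)
f2=np.array(current_force())
print(f0,f1,f2,current_finger_gap(),current_grip_force(),current_clock())
```

```text
False
False [0.52278573 0.16103696 0.16971886]
[0.25155643 0.94513941 0.18243598] [-0.4505928  -0.37617624  0.48346945] [-0.09664025  0.4998713   1.2718715 ] 0.015282027864278359 30.000155568122864 7.425
```

Run:
```python
from h import *
p0=np.array(current_position())
print(servo_line(p0+[0,0,.04],rate=.08,contact_N=25),current_force(),current_finger_gap())
p=p0+[-.001-.05*np.sin(PSI),.05,.04]
servo_line(p,rate=.15)
print(current_force(),current_finger_gap(),current_clock())
c=capture("wrist"); cv2.imwrite("pics/w2.png",c["image"][60:220,170:340].repeat(3,0).repeat(3,1))
```

```text
False [-0.21248505 -0.38878892 -0.24701104] 0.014841933718935496
[-0.75578604 -0.0111592  -0.97231588] 0.015088556349597304 8.5583
```

View pics/w2.png

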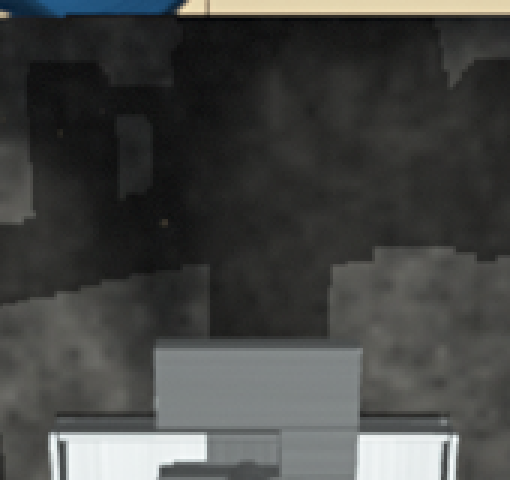

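The bracket end and the slot show at the bottom of the crop (about (220,465)), with the pin above the slot. I lower it.

Run:
```python
from h import *
p=np.array(current_position())
z0=.1697
r=servo_line([p[0],p[1],z0+.003],rate=.08,contact_N=8); print(r,current_position(),current_force())
if not r:
    r=servo_line([p[0],p[1],z0-.002],rate=.02,contact_N=5); q=np.array(current_position()); print(r,q,current_force())
    if abs(q[2]-z0)<.003:
        move_gripper(.045); q=np.array(current_position())
        servo_line([q[0],q[1],.30],rate=.2)
        c=capture("top"); P=cloud(c); Q=P[(abs(P[:,0]-.52)<.03)&(abs(P[:,1]-.21)<.03)&(P[:,2]>.183)&(P[:,2]<.2)]
        print(len(Q),Q.mean(0),Q.max(0)) if len(Q) else print("none")
        q=q+[0,-.13,.13]; servo_line(q,rate=.25)
        c=capture("wrist"); P=cloud(c); 
        for z0,z1 in((.185,.2),(.158,.1645)):
            Q=P[(abs(P[:,0]-.52)<.04)&(P[:,1]>.135)&(P[:,1]<.25)&(P[:,2]>z0)&(P[:,2]<z1)]; print(len(Q),Q.mean(0),Q.max(0)) if len(Q) else print("none")
        cv2.imwrite("pics/w3.png",c["image"])
print(current_clock())
```

```text
False [0.52167034 0.21022669 0.17263874] [ 0.26383577  0.56267811 -0.00324544]
True [0.52249366 0.21063653 0.16938794] [-0.33847863 -0.77078717  4.18319444]
38 [0.52006919 0.20910134 0.19066586] [0.52728921 0.21714022 0.19536593]
432 [0.5226253  0.20954107 0.19067505] [0.53063395 0.21626983 0.19337015]
5123 [0.524163   0.17561395 0.16126453] [0.54569625 0.22223491 0.16448531]
11.7167
```

View pics/w3.png

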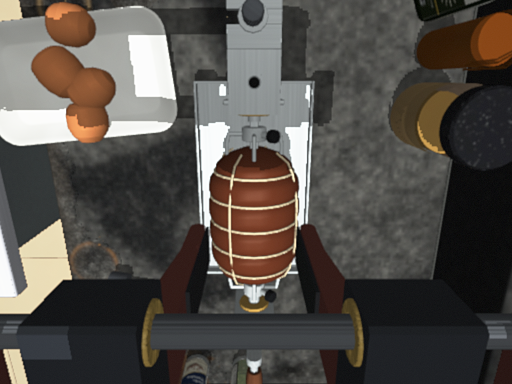

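The pin hangs upright in the notch with its top at the same height as before (picture (252,12)), and the bore at (254,82) is empty. Next is the crank.

Run:
```python
from h import *
servo_line([.5205,-.168,.32],ori(1),rate=.3)
c=capture("wrist"); P=cloud(c)
Q=P[(abs(P[:,0]-.52)<.03)&(P[:,1]>-.23)&(P[:,1]<-.10)&(P[:,2]>.168)&(P[:,2]<.2)]
r=cv2.fitLine(Q[:,:2].astype(np.float32),cv2.DIST_L2,0,.01,.01).ravel()
print(len(Q),Q.mean(0),Q.min(0),Q.max(0),r, np.percentile(Q[:,2],95))
cv2.imwrite("pics/w4.png",c["image"]); print(current_clock())
```

```text
1999 [ 0.5206769  -0.16023149  0.18059864] [ 0.51129983 -0.21581987  0.1680672 ] [ 0.52944585 -0.10795824  0.18532051] [ 0.00794732  0.9999684   0.5206769  -0.16023149] 0.1833234062997593
12.75
```

View pics/w4.png

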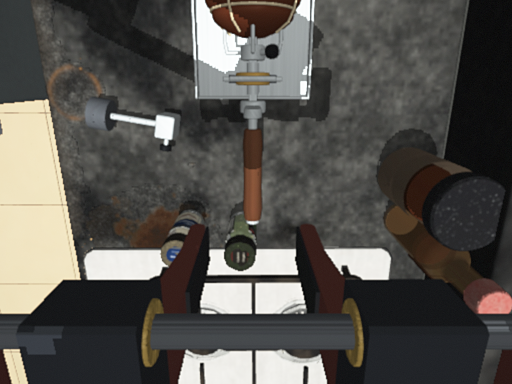

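The handle axis is at x≈0.5205 and z≈0.1745 (picture (253,175)). The jars, at (183,235) and (240,240), are clear of the fingers' path. I grip it and turn, recording the force.

```bash
cat >> h.py <<'E'
def tcp(q,C=(.5205,.125),r=.05,y=-.170): return np.array([C[0]+r*np.sin(q),y,C[1]+r*np.cos(q)-.019])
def turn(q0,q1,n,rate=.06,C=(.5205,.125)):
    D=[]
    for q in np.linspace(q0,q1,n+1)[1:]:
        servo_line(tcp(q,C),rate=rate)
        F=np.array(current_force()); p=np.array(current_position())
        D.append([q,*F,*p,current_grip_force(),current_clock()])
        if np.linalg.norm(F)>70: print("ABORT",F,q); break
    return np.array(D)
E
python3 - <<'E'
from h import *
servo_line(tcp(0)+[0,0,.05],ori(1),rate=.15)
print(servo_line(tcp(0),rate=.06,contact_N=6),current_force())
f0=np.array(current_force()); move_gripper(0.0)
print(current_force(),current_finger_gap(),current_grip_force(),current_position(),current_clock())
D=turn(0,np.pi/2,6); np.savez("t0.npz",D=D,f0=f0)
np.set_printoptions(suppress=True,precision=4,linewidth=150); print(D)
E
```

```text
False [-0.72012763  0.58294809 -0.46865527]
[-1.12923722  0.27782321  2.4650376 ] 0.017049401008540452 30.000261068344116 [ 0.52046156 -0.1700022   0.15616195] 15.2
[[ 0.2618 -0.7188 -1.2711  1.8656  0.5336 -0.1701  0.1544 30.0004 15.5667]
 [ 0.5236  2.6804 -1.4708 -2.8843  0.5463 -0.1702  0.1491 29.9994 15.9333]
 [ 0.7854  3.4507 -3.2615 -6.5377  0.5565 -0.1703  0.1409 29.9989 16.3   ]
 [ 1.0472  3.6825 -4.3138 -6.985   0.5644 -0.1703  0.1302 29.9987 16.6667]
 [ 1.309   2.4293 -5.1544 -6.3156  0.5691 -0.1704  0.1176 29.9989 17.0333]
 [ 1.5708  2.2062 -5.9352 -8.6219  0.5703 -0.1704  0.1041 29.9986 17.4   ]]
```

The readings at the stops look like overshoot (the handle is ahead of the command), so I try slower steps.

Run:
```python
from h import *
np.set_printoptions(suppress=True,precision=4,linewidth=150)
D=np.vstack([turn(np.pi/2,np.pi/2+.2618,1,rate=.03),turn(np.pi/2+.2618,np.pi/2+.5236,1,rate=.015),turn(np.pi/2+.5236,np.pi/2+.7854,3,rate=.015)])
for d in D:
    q=d[0];t=np.array([np.cos(q),-np.sin(q)]);r=np.array([np.sin(q),np.cos(q)]);F=d[[1,3]];e=d[[4,6]]-tcp(q)[[0,2]]
    print(round(q,2),"Ft %.2f Fr %.2f Fy %.2f et %.2f er %.2f mm t %.2f"%(F@t,F@r,d[2],e@t*1e3,e@r*1e3,d[8]))
D0=np.load("t0.npz")["D"]
for d in D0:
    q=d[0];t=np.array([np.cos(q),-np.sin(q)]);r=np.array([np.sin(q),np.cos(q)]);F=d[[1,3]];e=d[[4,6]]-tcp(q)[[0,2]]
    print(round(q,2),"Ft %.2f Fr %.2f et %.2f er %.2f"%(F@t,F@r,e@t*1e3,e@r*1e3))
```

```text
1.83 Ft 2.57 Fr 0.29 Fy -6.67 et 1.36 er -0.17 mm t 17.98
2.09 Ft -1.98 Fr -2.49 Fy -6.18 et 0.78 er -0.10 mm t 19.00
2.18 Ft -0.50 Fr -2.83 Fy -5.88 et 0.93 er -0.12 mm t 19.44
2.27 Ft -0.62 Fr -3.63 Fy -5.43 et 0.77 er -0.10 mm t 19.88
2.36 Ft -2.43 Fr -4.75 Fy -5.60 et 0.58 er -0.07 mm t 20.32
0.26 Ft -1.18 Fr 1.62 et 0.18 er 0.11
0.52 Ft 3.76 Fr -1.16 et 0.78 er 0.17
0.79 Ft 7.06 Fr -2.18 et 0.79 er 0.14
1.05 Ft 7.89 Fr -0.30 et 1.00 er 0.07
1.31 Ft 6.73 Fr 0.71 et 1.37 er -0.08
1.57 Ft 8.62 Fr 2.21 et 1.94 er -0.17
```

Run:
```python
from h import *
q0=np.pi*.75
D=turn(q0,q0+2*np.pi-.2618,23,rate=.016); np.save("t1.npy",D)
q=D[:,0]; Ft=D[:,1]*np.cos(q)-D[:,3]*np.sin(q); Fr=D[:,1]*np.sin(q)+D[:,3]*np.cos(q)
for a in zip(q,Ft,Fr,D[:,2],D[:,8]): print(*["%.2f"%v for v in a])
A=np.stack([np.ones_like(q),np.sin(q),np.cos(q)],1); x,res,*_=np.linalg.lstsq(A,Ft,rcond=None)
print(x,np.std(A@x-Ft),"amp Nm",np.hypot(*x[1:])*.05,"fric",x[0]*.05)
```

```text
2.62 -2.77 -7.27 -4.50 21.29
2.88 -4.76 -7.00 -2.84 22.26
3.14 -5.96 -1.19 -0.20 23.23
3.40 -7.54 3.61 -1.14 24.19
3.67 -10.39 4.11 -1.63 25.16
3.93 -9.95 2.62 -2.53 26.12
4.19 -11.31 1.27 -2.91 27.09
4.45 -12.00 -1.44 -4.71 28.06
4.71 -12.19 -2.70 -4.27 29.02
4.97 -11.32 -5.19 -5.93 29.99
5.24 -11.19 -6.70 -6.96 30.96
5.50 -10.01 -6.25 -8.38 31.93
5.76 -9.78 -0.51 -8.88 32.89
6.02 -9.75 9.31 -6.94 33.86
6.28 -7.10 11.76 -4.61 34.83
6.54 -4.95 7.82 -4.18 35.79
6.81 -2.15 3.04 -4.62 36.76
7.07 -1.72 2.31 -5.92 37.73
7.33 -0.52 1.91 -6.24 38.69
7.59 -0.14 0.58 -5.56 39.66
7.85 0.41 0.74 -6.80 40.62
8.12 0.36 0.83 -6.45 41.59
8.38 -0.81 -0.64 -6.43 42.56
[-6.13014527  6.25335707 -0.18945997] 0.6302322729873687 amp Nm 0.31281132361556496 fric -0.306507263745359
```

The fit is clean: it is hardest to turn at q≈4.74, so the heavy side lies along the crank and is down at q≈3π+0.03. I go there in the same direction.

Run:
```python
from h import *
q0=np.load("t1.npy")[-1,0]; qe=3*np.pi+.03
D=turn(q0,qe,6,rate=.03); sleep(.5)
print(D[:,[0,1,3]].round(2).tolist(),np.array(current_position())-tcp(qe),current_force(),current_grip_force(),current_finger_gap(),current_clock())
c=capture("top"); P=cloud(c); Q=P[(abs(P[:,0]-.52)<.03)&(abs(P[:,1]-.21)<.03)&(P[:,2]>.183)&(P[:,2]<.2)]
print(len(Q),Q.mean(0),Q.max(0)) if len(Q) else print("none")
for n in("counterweight","pepper_jar","salt_jar"):
    for d in silhouettes("top",n)[:1]: print(n,d["conf"],d["xy"])
cv2.imwrite("pics/f.png",cv2.resize(c["image"][130:290,140:400],None,fx=3,fy=3))
```

```text
[[8.56, -1.14, 0.2], [8.74, -2.91, 3.13], [8.92, -1.58, 5.7], [9.1, 1.07, 6.12], [9.28, 4.0, 3.83], [9.45, 5.13, 2.38]] [1.70795912e-03 8.96488897e-06 1.08481370e-04] [ 5.50536633 -2.96128353  2.39303002] 30.0003120303154 0.01651651069474913 45.7583
37 [0.52013518 0.20908863 0.19128612] [0.52723676 0.21746402 0.1975314 ]
pepper_jar 0.57 [373.0, 230.5]
salt_jar 0.52 [242.5, 187.8]
```

View pics/f.png

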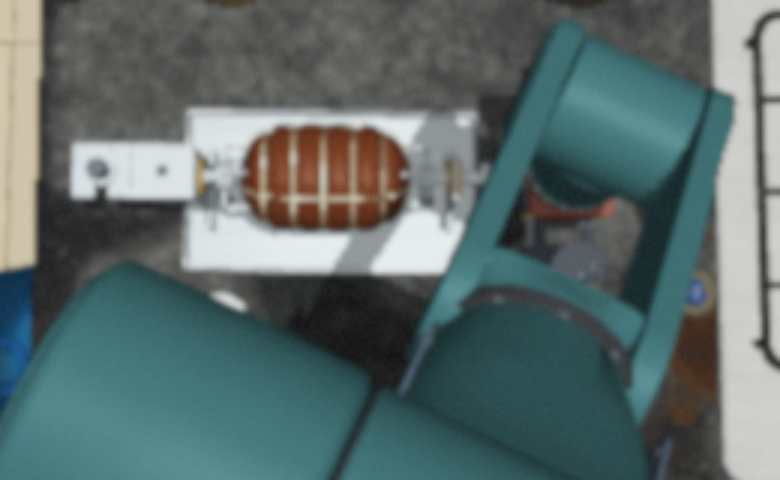

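The pin is still in the notch at (97,168), the spit is still and the grip is holding at 30 N. The pepper jar's blue label is unmoved; the arm hides the other jar and the counterweight. I hand the job in.

```bash
python3 -c "
from bench import *
print(close_job())"
```

```text
the job is handed in; nothing more can be done
None
```

The job is handed in: the pin hangs free in the notch, I turned the spit through about 1.5 turns in one direction, and the gripper is holding the crank straight down, where the force readings put the heavy side; no verdict came back, and in the last picture the arm hid the counterweight and the salt jar.

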